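Index the swing-arm reader to the next rack

ROBOT

A 6-joint arm with a two-finger parallel gripper is mounted at the origin on the work surface. World frame = base frame: x ahead of the robot, y to its left, z up, the work surface at z = 0. Lengths are in m, angles in rad, forces in N, time in s.
With the tool pointing down it reaches from about 0.35 to 0.975 m from the base axis. Payload 4.9 kg.
Tool frame: the origin (TCP) lies on the front face of the gripper's body, between the roots of the fingers; the fingertips stand ctrl.tip_extent ahead of it and the grasp point (between the pads) lies 54 mm ahead of it (ctrl.tip_extent is the distance from the TCP to the fingertips, in m); z points along the fingers, y is the line along which they close (so a half turn about z gives the same grasp; the last joint's range is limited). The gripper opens to 85 mm and grips with 20 to 120 N. Pads are 22 mm wide; open, the fingers measure 114 mm over their backs; the gripper's body (76 mm by 85 mm) begins 54 mm behind the grasp point. The pads swing forward as they close: fully open they stand 13 mm farther back than shut.
Start: joints at [1.113, 0.053, 1.613, -0, 1.476, -0.119], TCP at [0.208, 0.589, 0.304] pointing down, gripper open.
Joint ranges: [-3.01, 3.01], [-1.01, 2.22], [0.06, 2.58], [-1.02, 4.17], [0.09, 2.62], [-3.14, 3.14]. Speed limits (rad/s): [2.57, 2.57, 3.14, 3.14, 3.14, 3.14].

INTERFACE

Orientations are given as a rotation vector (axis times angle).
In Python, from station import ctrl gives the robot as it stands.
- The arm moves only by the tool apply_moves, never from a script. Its argument "rows" is one flat list of numbers, 6 for each row, row after row: the shift along the tool's x, y, z normalised to -1 to 1, where 1 is 0.6 m, then the turn, a rotation vector about the tool's x, y, z normalised to -1 to 1, where 1 is 90 degrees. A call has 1 to 20 rows; each row is the pose to reach, as a shift and turn from the pose commanded when the call began, along the tool's axes at that moment; what a row does not reach only later rows make up. A row lasts 1/10 s, in which the tool goes at most 50 mm and 8.59 degrees, less where a joint would pass 70% of its speed; a pose out of reach is approached as far as the arm can. A call with a number of a shift or a turn outside -1 to 1 is refused whole. A call with a gripper value outside its range is refused whole. "grip" is the opening, from 0 (shut) to 1 (fully open), set as the call begins (left out, the last holds). The fingers move at their own pace and stop on an object; "grip_force" is the grip in N (left out, the last holds). Time passes only in rows, so rows that repeat a pose let the fingers close. It gives the time, the measured TCP pose, the force, the opening and the grip force at its end, in the units of the state.
- ctrl.get_obs(): the state, without advancing time (a new reading comes with each control period).
- ctrl.get_image(name): name is "side" or "top"; returns (picture, depth): 480x640x3 uint8, blue, green, red; 480x640 float32, m along the optical axis (not along the pixel's ray), 0 where there is no reading.
- ctrl.camera_model(name): a dict with "mtx" (3x3 intrinsics, pixels), "R" (3x3) and "t" (3): a world point X has camera coordinates R X + t. Camera axes: x right, y down, z forward; pixel columns grow to the right and rows downward; lengths in m; the calibration is good to about 2 mm. A picture is of the moment at which its call begins. camera_model takes no time and is no camera call.
- ctrl.finish_job(): hands the job in; it is judged then, once.
The state is a dict: "t": time; "q": joint angles; "dq": joint speeds; "effort": joint torques, N m; "tool_pos": TCP position; "tool_rot": TCP orientation; "contact_force": force on the tool from outside, world axes, zero at the start; "wrist_torque": the same for the moment, N m; "opening": finger opening in m; "grip_force": force on a finger pad.
Only numpy, scipy, OpenCV 4.12 (cv2) and the standard library are available. Lean on these libraries where they do the work, as an engineer would, in place of code of your own. Each camera call takes 0.05 s, during which the arm holds its last target. There are 200 camera calls.

TASK

The label reader on its swing arm is to read the rack full of capped specimen cups next. Pull up the spring plunger on the arm, swing the arm gently round to the next hole on that rack's side and let the plunger snap fully home in it, so that the reader is locked above the full rack; then let go and leave everything else where it stands.

Things in the scene. Friction and masses are not known exactly. Their poses are not given: they have to be found in the camera images.
- stand: Fixed steel stand of the reader: foot 150 x 130 mm, upright post, and a flat aluminium index plate, its top 147 mm above the table, a sector round the post. Origin on the table under the arm's vertical pivot axis. Its -x axis is the direction in which the arm points when joint swing is 0.
- middle_hole (a point): Middle hole of the index plate, 170 mm from the pivot; the pin sits in it at the start. There is one more hole to each side on the same circle, on a piece clamped on by eye: 0.50 to 0.74 rad away, not measured; let the pin ride on the plate and push on until it drops in. No other holes. Holes are 10.5 mm wide along the circle; the round-ended pin is 8 mm.
- swing (a joint): Arm angle about the vertical pivot, rad; 0 in the middle hole, positive counter-clockwise seen from above; stops at -0.8 and +0.8. The arm stays where it is left (friction 0.12 N m). White bar 30 mm wide, top at 167 mm height; the grey 70 x 55 x 50 mm reader at its end, 235 to 305 mm from the pivot, has its top at 185 mm.
- plunger (a joint): Lift of the spring plunger in the arm, m: 0 fully home in a hole, about 0.009 when its tip rides on the plate, 0.014 fully pulled. The spring pushes it down with 7 N at 0 to 10.5 N at full pull. Locked in a hole the arm still has 1 to 2 mm of play at the pin.
- knob (a point): Centre of the plunger's black round knob, 28 mm across and 24 mm tall, upright axis, on the arm 170 mm from the pivot. Centre at 201 mm height when the plunger is home; the knob rises with the plunger. Below the knob a 20 mm thick steel sleeve stands on the arm; 22 mm are free between the knob's underside and the arm.
- reader_window (a point): Centre of the reader's downward window under the arm's end, 270 mm from the pivot, 132 mm above the table.
- rack_full: Square wire rack 126 mm wide, filled with nine yellow-capped specimen cups (76 mm to the top of the caps), standing still to one side of the arm under its swing. Origin at the centre of its underside. It stands roughly (not exactly) under the place where the reader locks on that side.
- rack_empty: The same wire rack, 38 mm tall, without cups, on the other side of the arm. Not the target. Origin at the centre of its underside.
- cup0: Loose yellow-capped specimen cup, 37 mm across, 68 mm tall, standing between the racks; leave it alone. Origin at the centre of its underside.
- cup1: Another such loose cup, nearer the stand; leave it alone. Origin at the centre of its underside.
- label_roll: Paper label roll, 90 mm across, 50 mm tall, beside the stand's foot; leave it alone. Origin at the centre of its underside.
- glove_box: Green cardboard glove box 120 x 230 x 70 mm at the robot's left; leave it alone. Origin at the centre of its underside.
- sanitiser: Hand sanitiser bottle, 64 mm across, 170 mm tall, at the robot's right; leave it alone. Origin at the centre of its underside.
- marker: Black marker pen, 16 mm thick, lying beside the stand; leave it alone. Origin under its middle.

How it is judged:
On the way, in this order (a step that is already met when the one before it is completed fails the run):
1. the plunger is pulled up clear of the middle hole (value of joint plunger above 0.008 m), for 0.1 s.
2. the plunger has snapped fully home with the reader above the full rack (value of joint plunger below 0.0025 m and horizontal distance between reader_window and rack_full below 0.065 m), for 0.2 s.
At the end, for the whole second after the job is handed in: The plunger is home (lift under 2.5 mm) in the side hole by the full rack: the reader's window is within 65 mm horizontally of the full rack's centre, and the arm is at rest (under 0.05 rad/s) (all of step 2 and velocity of joint swing between -0.05 and 0.05 rad/s); the robot touches nothing.
It fails at once if the arm is flung round (over 2.5 rad/s) (velocity of joint swing above 2.5 rad/s or velocity of joint swing below -2.5 rad/s).
It fails at once if a bystander is moved by more than 30 mm (distance of any of cup0, cup1, label_roll, glove_box, sanitiser, marker from where it was at the start of the episode above 0.03 m).
It also fails if it takes over 42 s, if anything falls off the work surface, if the arm or the gripper's body presses on something with over 40 N, if the wrist force passes 120 N, or if a joint passes its speed limit or range.

## Working session

There is one attempt and no reset: what is moved stays moved. The work goes in short steps, Python scripts to look and compute and a tool call to move; the robot and the scene stay as the last step left them, time stands still between calls to the robot, and variables do not carry over. Pictures are saved under pics/ and viewed, at most 10 in all, crops included, and the job is handed in when it is done.

Besides the shell and the picture viewer there is one more tool, called after "Request:" by a JSON object that holds its "name" and its "arguments", one argument or row to a line. apply_moves: Moves the arm, as the interface text tells. Its arguments: {"type":"object","properties":{"rows":{"type":"array","items":{"type":"number"}},"grip":{"type":"number"},"grip_force":{"type":"number"}},"required":["rows"]}

```bash
mkdir -p pics
python3 - <<'E'
from station import ctrl
import cv2,numpy as np
for n in("top","side"):
    im,d=ctrl.get_image(n); cv2.imwrite(f"pics/{n}0.png",im); np.save(f"pics/{n}0.npy",d)
    print(n,ctrl.camera_model(n))
print(ctrl.get_obs(),ctrl.tip_extent)
E
```

```text
top {'mtx': array([[617.2970203 ,   0.        , 320.34163181],
       [  0.        , 617.2970203 , 240.97882551],
       [  0.        ,   0.        ,   1.        ]]), 'R': array([[ 0.00349342, -0.99984464,  0.01727664],
       [-0.98195242, -0.00669686, -0.1890095 ],
       [ 0.18909584, -0.01630455, -0.98182327]]), 't': array([-0.00747672,  0.62036256,  1.78712073])}
side {'mtx': array([[442.4651464 ,   0.        , 319.38289378],
       [  0.        , 442.4651464 , 246.20861633],
       [  0.        ,   0.        ,   1.        ]]), 'R': array([[ 0.98117718, -0.19234396,  0.01717968],
       [-0.09382119, -0.55256701, -0.82817105],
       [ 0.16878662,  0.81097072, -0.56021208]]), 't': array([-0.58967711,  0.16935775,  1.11555205])}
{'t': 0.1, 'q': array([ 1.11299695e+00,  5.32836620e-02,  1.61415214e+00,  2.24066236e-05,
        1.47602261e+00, -1.18991511e-01]), 'dq': array([-0.00060046, -0.00245157, -0.00346521,  0.00024741, -0.00233756,
        0.00065006]), 'effort': array([ 1.38789542e-04, -3.94904280e+01, -3.71363640e+01, -1.22850406e-04,
        3.86977452e-03, -9.53107161e-06]), 'tool_pos': array([0.2075245 , 0.58908233, 0.30279301]), 'tool_rot': array([-5.29566353e-01, -3.09607620e+00,  2.79924184e-03]), 'contact_force': array([ 0.26067041, -0.32649753, -0.20395495]), 'wrist_torque': array([-0.02199861, -0.00177496,  0.00455267]), 'grip_force': 0.0, 'opening': 0.08513373203989232} 0.0726
```

View pics/top0.png

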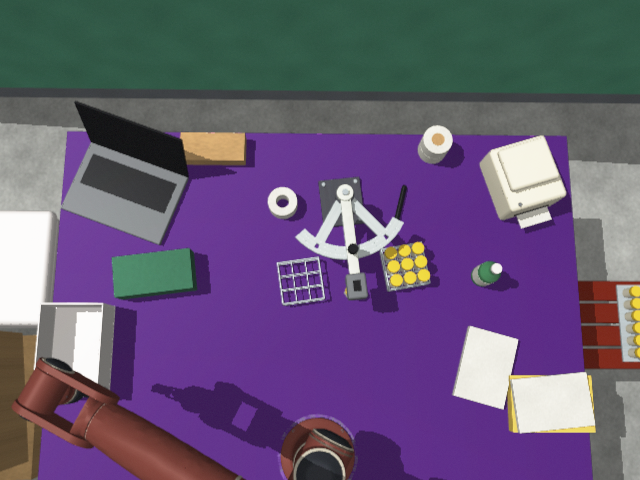

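View pics/side0.png

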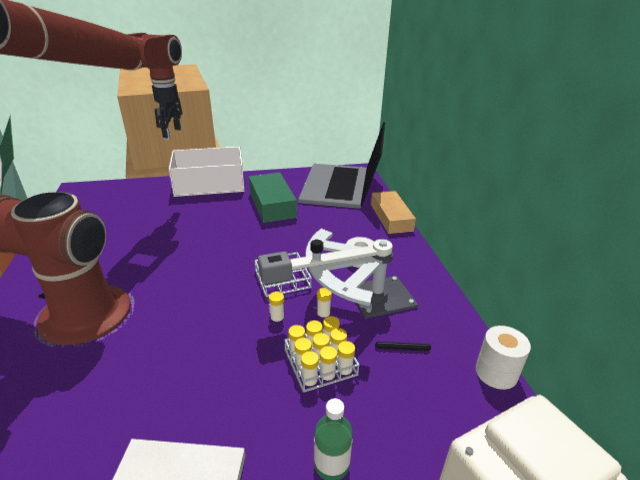

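The top view shows the pivot at about (345,192), the knob at (353,248), the reader at (357,287), the full rack at (407,265) and the empty rack at (301,281). In the side view the knob is at about (317,246) and the full rack at (321,352). The full rack is on the robot's right, which is positive swing.

```bash
cat > h.py <<'E'
import cv2,numpy as np
from station import ctrl
def ray(n,uv):
    m=ctrl.camera_model(n); d=m["R"].T@np.linalg.inv(m["mtx"])@[uv[0],uv[1],1]; return -m["R"].T@m["t"],d
def onz(n,uv,z):
    o,d=ray(n,uv); return o+d*(z-o[2])/d[2]
def two(a,b):
    (o1,d1),(o2,d2)=ray("top",a),ray("side",b)
    s=np.linalg.lstsq(np.c_[d1,-d2],o2-o1,rcond=None)[0]; p,q=o1+s[0]*d1,o2+s[1]*d2
    return (p+q)/2,np.linalg.norm(p-q)
def blob(mask,box):
    x0,y0,x1,y1=box; m=mask[y0:y1,x0:x1].astype(np.uint8)
    n,l,st,c=cv2.connectedComponentsWithStats(m)
    return [(st[i].tolist(),(c[i]+[x0,y0]).round(1)) for i in np.argsort(-st[1:,4])[:3]+1] if n>1 else []
def pt(n,d,uv):
    m=ctrl.camera_model(n); u,v=map(int,np.round(uv)); z=d[v,u]
    return m["R"].T@(np.linalg.inv(m["mtx"])@[uv[0],uv[1],1]*z-m["t"])
def knob(T,S,bt,bs): 
    return [blob(I.max(2)<55,b) for I,b in((T,bt),(S,bs))]
E
python3 - <<'E'
from h import *
T,S=cv2.imread("pics/top0.png"),cv2.imread("pics/side0.png")
DT,DS=np.load("pics/top0.npy"),np.load("pics/side0.npy")
kt,ks=knob(T,S,(340,236,366,258),(306,236,328,256)); print(kt,ks)
a,b=kt[0][1],ks[0][1]; print("knob",two(a,b),onz("top",a,.213),pt("top",DT,a))
piv=blob(T.min(2)>170,(333,180,358,205)); print(piv,pt("top",DT,(345,192)))
for z in(.167,.18,.2): print(z,onz("top",(345,192),z))
hsv=cv2.cvtColor(T,cv2.COLOR_BGR2HSV); y=(hsv[...,0]>18)&(hsv[...,0]<35)&(hsv[...,1]>150)&(hsv[...,2]>90)
vu=np.argwhere(y[235:295,375:440]); uv=vu[:,::-1]+[375,235]
P=np.array([pt("top",DT,p) for p in uv]); print("caps",np.median(P,0),P.min(0),P.max(0), onz("top",uv.mean(0),.074))
cv2.imwrite("pics/c1.png",np.hstack([cv2.resize(T[170:310,270:450],None,fx=3.3,fy=3.3,interpolation=2)]))
for n,D,uv in(("cup0",DS,(276,300)),("cup1",DS,(324,296)),("reader",DT,(357,278))):
    print(n,pt("side" if D is DS else "top",D,uv))
E
```

```text
[([8, 8, 10, 10, 71], array([352.7, 248.6]))] [([5, 4, 12, 13, 127], array([316.3, 246.2]))]
knob (array([ 0.57237338, -0.09113637,  0.20049632]), np.float64(9.151267211541985e-05)) [ 0.57016693 -0.09026528  0.213     ] [ 0.57097475 -0.090579    0.20851639]
[([1, 4, 19, 21, 269], array([344. , 194.5])), ([21, 21, 4, 4, 13], array([355.8, 202.6])), ([21, 0, 3, 2, 6], array([355. , 180.5]))] [ 0.73975503 -0.07188687  0.177696  ]
0.167 [ 0.74271259 -0.07250366  0.167     ]
0.18 [ 0.73911795 -0.071754    0.18      ]
0.2 [ 0.73358773 -0.0706007   0.2       ]
caps [ 0.55007508 -0.25990865  0.07484865] [ 0.27125554 -0.33691995 -0.00807984] [0.61629279 0.02581713 1.87202031] [ 0.55024744 -0.26030463  0.074     ]
cup0 [ 0.47159669 -0.1089862   0.06681312]
cup1 [ 0.5885312  -0.1161784   0.06825816]
reader [ 0.49222087 -0.10309324  0.19099495]
```

View pics/c1.png

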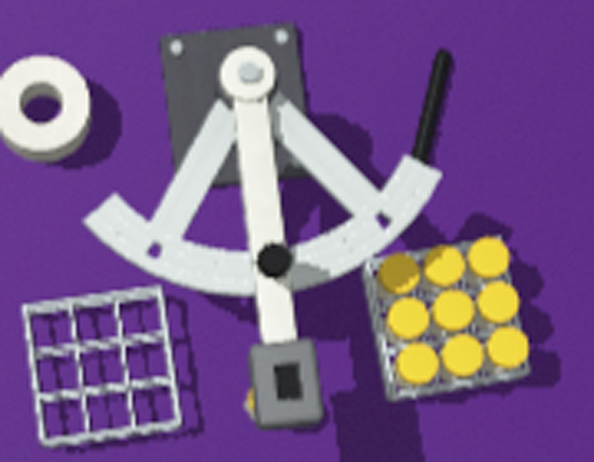

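Run:
```python
from h import *
T=cv2.imread("pics/top0.png"); g=T.max(2)
bl=blob(g<120,(380,231,392,242)); print(bl)
p=np.array([.740,-.072]); k=np.array([.5724,-.0911])
for c in((386.1,236.4),(316.7,245.5)):
    h=onz("top",c,.147)[:2]; f=lambda v:np.arctan2(v[1],v[0])
    print(h,np.hypot(*(h-p)),(f(h-p)-f(k-p)+np.pi)%(2*np.pi)-np.pi)
f0=np.arctan2(*(k-p)[::-1])
for s in(.5,.55,.6,.65,.7,.74):
    w=p+.27*np.array([np.cos(f0+s),np.sin(f0+s)]); print(s,w,np.hypot(*(w-[.55,-.26])))
from scipy.spatial.transform import Rotation as R
o=ctrl.get_obs(); r=R.from_rotvec(o["tool_rot"]); print(r.as_matrix().round(3))
d=np.array([*k,.36])-o["tool_pos"]; print("move tool units",r.inv().apply(d)/.6, np.linalg.norm(d))
```

```text
[([5, 4, 3, 3, 6], array([386. , 236.2])), ([11, 10, 1, 1, 1], array([391., 241.]))]
[ 0.61808492 -0.19058959] 0.17007874114587365 0.6580996582268241
[0.59033343 0.00747557] 0.16945928234109098 -0.601624896179759
0.5 [ 0.51923344 -0.22744171] 0.04479535080888535
0.55 [ 0.52727819 -0.23828118] 0.031432275924413576
0.6 [ 0.53585463 -0.24870503] 0.018101598194456257
0.65 [ 0.54494133 -0.25868721] 0.005226238867458637
0.7 [ 0.55451557 -0.26820277] 0.009363538091810952
0.74 [ 0.56250996 -0.27546323] 0.019889959615414936
[[-0.943  0.332 -0.001]
 [ 0.332  0.943 -0.002]
 [ 0.    -0.002 -1.   ]]
move tool units [-0.95031265 -0.86724628 -0.09397233] 0.7739862863704546
```

Request:
{"name": "apply_moves", "arguments": {
  "rows": [-0.95, -0.867, -0.094, 0, 0, -0.287, -0.95, -0.867, -0.094, 0, 0, -0.287, -0.95, -0.867, -0.094, 0, 0, -0.287, -0.95, -0.867, -0.094, 0, 0, -0.287, -0.95, -0.867, -0.094, 0, 0, -0.287, -0.95, -0.867, -0.094, 0, 0, -0.287, -0.95, -0.867, -0.094, 0, 0, -0.287, -0.95, -0.867, -0.094, 0, 0, -0.287, -0.95, -0.867, -0.094, 0, 0, -0.287, -0.95, -0.867, -0.094, 0, 0, -0.287, -0.95, -0.867, -0.094, 0, 0, -0.287, -0.95, -0.867, -0.094, 0, 0, -0.287, -0.95, -0.867, -0.094, 0, 0, -0.287, -0.95, -0.867, -0.094, 0, 0, -0.287, -0.95, -0.867, -0.094, 0, 0, -0.287, -0.95, -0.867, -0.094, 0, 0, -0.287, -0.95, -0.867, -0.094, 0, 0, -0.287, -0.95, -0.867, -0.094, 0, 0, -0.287, -0.95, -0.867, -0.094, 0, 0, -0.287, -0.95, -0.867, -0.094, 0, 0, -0.287],
  "grip": 0.75,
  "grip_force": 50
}}

```text
t: 2.1
tool_pos: [0.572, -0.0894, 0.3602]
tool_rot: [0.178, -3.136, -0.0]
contact_force: [-0.4, -0.3, 0.1]
opening: 0.0641
grip_force: 0.0
```

```bash
cat >> h.py <<'E'
from scipy.spatial.transform import Rotation as R
def to(p):
    o=ctrl.get_obs(); r=R.from_rotvec(o["tool_rot"]); print("t",o["t"],"pos",o["tool_pos"].round(4),"F",o["contact_force"].round(1),"open",round(o["opening"],4)); print(r.as_matrix().round(3).tolist())
    print("units",(r.inv().apply(np.array(p)-o["tool_pos"])/.6).round(4))
E
python3 -c "
from h import *
to([.5724,-.0911,.255])"
```

```text
t 2.1 pos [ 0.572  -0.0894  0.3602] F [-0.4 -0.3  0.1] open 0.0641
[[-0.994, -0.113, -0.0], [-0.113, 0.994, 0.0], [0.0, 0.0, -1.0]]
units [-0.0004 -0.003   0.1754]
```

Request:
{"name": "apply_moves", "arguments": {
  "rows": [0, -0.003, 0.06, 0, 0, 0, 0, -0.003, 0.11, 0, 0, 0, 0, -0.003, 0.15, 0, 0, 0, 0, -0.003, 0.175, 0, 0, 0, 0, -0.003, 0.175, 0, 0, 0, 0, -0.003, 0.175, 0, 0, 0]
}}

```text
t: 2.7
tool_pos: [0.5729, -0.0921, 0.2563]
tool_rot: [-0.177, 3.135, -0.001]
contact_force: [0.1, 0.3, 0.8]
opening: 0.0641
grip_force: 0.0
```

Request:
{"name": "apply_moves", "arguments": {
  "rows": [0, 0, 0, 0, 0, 0, 0, 0, 0, 0, 0, 0, 0, 0, 0, 0, 0, 0, 0, 0, 0, 0, 0, 0, 0, 0, 0, 0, 0, 0, 0, 0, 0, 0, 0, 0, 0, 0, 0, 0, 0, 0, 0, 0, 0, 0, 0, 0],
  "grip": 0,
  "grip_force": 60
}}

```text
t: 3.5
tool_pos: [0.5733, -0.0926, 0.2572]
tool_rot: [-0.176, 3.134, -0.001]
contact_force: [-0.8, 0.4, 6.2]
opening: 0.0264
grip_force: 59.0
```

```bash
python3 -c "
from h import *
to([.5724,-.0911,.2675])
im,_=ctrl.get_image('side');cv2.imwrite('pics/s1.png',cv2.resize(im[170:330,220:440],None,fx=3,fy=3))"
```

```text
t 3.5 pos [ 0.5733 -0.0926  0.2572] F [-0.8  0.4  6.2] open 0.0264
[[-0.994, -0.112, 0.003], [-0.112, 0.994, -0.001], [-0.002, -0.001, -1.0]]
units [ 0.0011  0.0026 -0.0172]
```

View pics/s1.png

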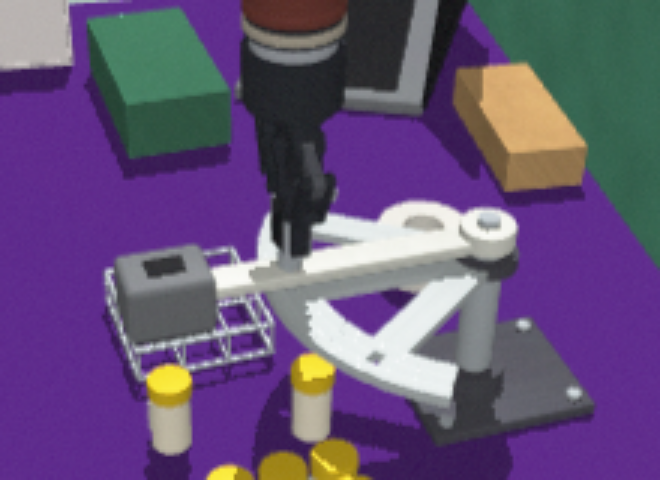

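The fingers hold the knob at crop position (290,235), and the side hole shows at crop (376,357). Next I lift.

Request:
{"name": "apply_moves", "arguments": {
  "rows": [0, 0, -0.006, 0, 0, 0, 0, 0, -0.012, 0, 0, 0, 0, 0, -0.018, 0, 0, 0, 0, 0, -0.021, 0, 0, 0, 0, 0, -0.021, 0, 0, 0, 0, 0, -0.021, 0, 0, 0]
}}

```text
t: 4.15
tool_pos: [0.573, -0.0922, 0.2655]
tool_rot: [-0.175, 3.135, 0.001]
contact_force: [8.3, -1.9, -9.9]
opening: 0.0263
grip_force: 59.5
```

Run:
```python
from h import *
to([.5724,-.0911,.2675])
o=ctrl.get_obs(); p=np.array([.740,-.072]); q=o["tool_pos"][:2]-p; r=R.from_rotvec(o["tool_rot"])
print(np.hypot(*q))
for s in np.arange(.05,.7,.05):
    v=R.from_rotvec([0,0,s]).apply([*q,0])-[*q,0]; print(round(s,2),(r.inv().apply(v)/.6).round(4), round(-s/(np.pi/2),4))
```

```text
t 4.15 pos [ 0.573  -0.0922  0.2655] F [ 8.3 -1.9 -9.9] open 0.0263
[[-0.994, -0.112, 0.001], [-0.112, 0.994, 0.001], [-0.001, 0.001, -1.0]]
units [ 0.0008  0.0019 -0.0033]
0.1681827198562538
0.05 [-0.0005 -0.014  -0.    ] -0.0318
0.1 [-0.0016 -0.028  -0.    ] -0.0637
0.15 [-0.0035 -0.0419 -0.    ] -0.0955
0.2 [-0.0061 -0.0556 -0.    ] -0.1273
0.25 [-0.0093 -0.0693 -0.    ] -0.1592
0.3 [-0.0132 -0.0827 -0.    ] -0.191
0.35 [-0.0178 -0.096  -0.    ] -0.2228
0.4 [-2.30e-02 -1.09e-01 -1.00e-04] -0.2546
0.45 [-2.890e-02 -1.217e-01 -1.000e-04] -0.2865
0.5 [-3.540e-02 -1.341e-01 -1.000e-04] -0.3183
0.55 [-4.260e-02 -1.462e-01 -1.000e-04] -0.3501
0.6 [-5.030e-02 -1.579e-01 -1.000e-04] -0.382
0.65 [-0.0586 -0.1691 -0.    ] -0.4138
```

Request:
{"name": "apply_moves", "arguments": {
  "rows": [0, 0, -0.003, 0, 0, 0, 0, 0, -0.006, 0, 0, 0, 0, 0, -0.006, 0, 0, 0]
}}

```text
t: 4.45
tool_pos: [0.573, -0.0921, 0.269]
tool_rot: [-0.175, 3.136, 0.002]
contact_force: [8.4, -0.2, -10.1]
opening: 0.0258
grip_force: 59.5
```

Request:
{"name": "apply_moves", "arguments": {
  "rows": [0, -0.007, 0, 0, 0, -0.016, -0.001, -0.018, 0, 0, 0, -0.042, -0.0016, -0.028, 0, 0, 0, -0.064, -0.0035, -0.042, 0, 0, 0, -0.0955, -0.0061, -0.0556, 0, 0, 0, -0.127, -0.0093, -0.0693, 0, 0, 0, -0.159, -0.0132, -0.0827, 0, 0, 0, -0.191, -0.0178, -0.096, 0, 0, 0, -0.223, -0.023, -0.109, 0, 0, 0, -0.2546, -0.026, -0.115, 0, 0, 0, -0.27, -0.026, -0.115, 0, 0, 0, -0.27, -0.026, -0.115, 0, 0, 0, -0.27]
}}

```text
t: 5.65
tool_pos: [0.5954, -0.1588, 0.2687]
tool_rot: [0.831, -3.028, -0.004]
contact_force: [4.6, 0.1, -10.6]
opening: 0.0258
grip_force: 59.8
```

```bash
python3 -c "
from h import *
to([.5724,-.0911,.257])
o=ctrl.get_obs();q=o['tool_pos'][:2]-[.74,-.072];print(np.hypot(*q),np.arctan2(q[1],q[0])%6.2832-np.arctan2(-.0191,-.1676)%6.2832)
im,_=ctrl.get_image('side');cv2.imwrite('pics/s2.png',cv2.resize(im[170:330,220:440],None,fx=3,fy=3))"
```

```text
t 5.65 pos [ 0.5954 -0.1588  0.2687] F [  4.6   0.1 -10.6] open 0.0258
[[-0.86, -0.51, -0.002], [-0.51, 0.86, 0.002], [0.001, 0.003, -1.0]]
units [-0.0247  0.1166  0.0197]
0.16866883004659441 0.42735454426202235
```

View pics/s2.png

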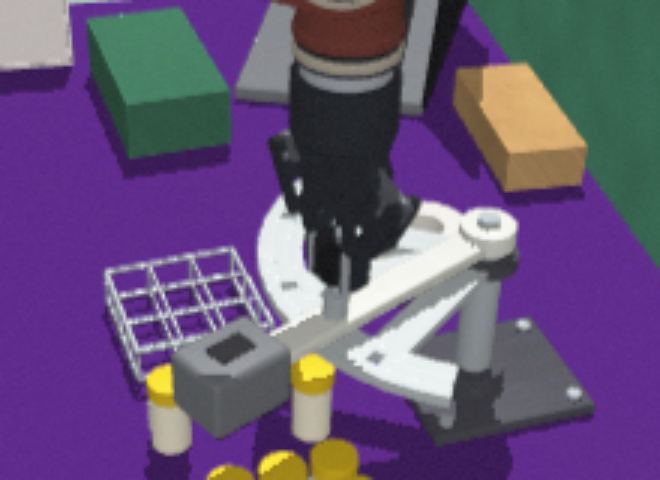

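Request:
{"name": "apply_moves", "arguments": {
  "rows": [0, 0, 0.003, 0, 0, 0, 0, 0, 0.006, 0, 0, 0, 0, 0, 0.006, 0, 0, 0]
}}

```text
t: 6.0
tool_pos: [0.5955, -0.1589, 0.2671]
tool_rot: [0.832, -3.028, -0.002]
contact_force: [3.7, 1.2, -10.7]
opening: 0.0256
grip_force: 59.9
```

Request:
{"name": "apply_moves", "arguments": {
  "rows": [0, 0, 0, 0, 0, 0, 0, 0, 0, 0, 0, 0, 0, 0, 0, 0, 0, 0, 0, 0, 0.006, 0, 0, 0, 0, 0, 0.013, 0, 0, 0, 0, 0, 0.013, 0, 0, 0],
  "grip": 0.46
}}

```text
t: 6.6
tool_pos: [0.5955, -0.1591, 0.2592]
tool_rot: [0.832, -3.028, -0.001]
contact_force: [-0.2, -0.3, 0.2]
opening: 0.0389
grip_force: 0.0
```

```bash
cat > sw.py <<'E'
from h import *
to([.5724,-.0911,.257])
o=ctrl.get_obs(); p=np.array([.740,-.072]); q=o["tool_pos"][:2]-p; r=R.from_rotvec(o["tool_rot"])
a=(np.arctan2(q[1],q[0])-np.arctan2(-.0191,-.1676)); print("r",np.hypot(*q),"ang",a)
for s in np.arange(.02,.31,.04):
    v=R.from_rotvec([0,0,s]).apply([*q,0])-[*q,0]; print(round(s,2),(r.inv().apply(v)/.6).round(4)[:2], round(-s/(np.pi/2),4))
E
python3 sw.py
```

```text
t 6.6 pos [ 0.5955 -0.1591  0.2592] F [-0.2 -0.3  0.2] open 0.0389
[[-0.86, -0.511, -0.001], [-0.511, 0.86, 0.0], [0.001, 0.001, -1.0]]
units [-0.0249  0.1171  0.0038]
r 0.16878325536416552 ang 0.4290606732595652
0.02 [-0.0001 -0.0056] -0.0127
0.06 [-0.0006 -0.0169] -0.0382
0.1 [-0.0016 -0.0281] -0.0637
0.14 [-0.003  -0.0392] -0.0891
0.18 [-0.0049 -0.0503] -0.1146
0.22 [-0.0072 -0.0613] -0.1401
0.26 [-0.0099 -0.0723] -0.1655
0.3 [-0.0131 -0.083 ] -0.191
```

Request:
{"name": "apply_moves", "arguments": {
  "rows": [-0.0001, -0.0056, 0, 0, 0, -0.0127, -0.0003, -0.0112, 0, 0, 0, -0.025, -0.0006, -0.0169, 0, 0, 0, -0.038, -0.001, -0.0225, 0, 0, 0, -0.051, -0.0016, -0.0281, 0, 0, 0, -0.064, -0.0022, -0.0337, 0, 0, 0, -0.0765, -0.003, -0.0392, 0, 0, 0, -0.089, -0.0039, -0.0448, 0, 0, 0, -0.102, -0.0049, -0.0503, 0, 0, 0, -0.1146, -0.006, -0.056, 0, 0, 0, -0.127]
}}

```text
t: 7.6
tool_pos: [0.6152, -0.1853, 0.26]
tool_rot: [1.132, -2.928, -0.007]
contact_force: [-6.7, 6.9, 4.4]
opening: 0.0393
grip_force: 4.9
```

```bash
python3 sw.py
```

```text
t 7.6 pos [ 0.6152 -0.1853  0.26  ] F [-6.7  6.9  4.4] open 0.0393
[[-0.74, -0.673, -0.004], [-0.673, 0.74, 0.003], [0.001, 0.005, -1.0]]
units [-0.0528  0.1641  0.0058]
r 0.1685319294676301 ang 0.6237171619147963
0.02 [-0.0001 -0.0056] -0.0127
0.06 [-0.0005 -0.0168] -0.0382
0.1 [-0.0014 -0.028 ] -0.0637
0.14 [-0.0027 -0.0392] -0.0891
0.18 [-0.0045 -0.0503] -0.1146
0.22 [-0.0067 -0.0613] -0.1401
0.26 [-0.0094 -0.0722] -0.1655
0.3 [-0.0125 -0.083 ] -0.191
```

Request:
{"name": "apply_moves", "arguments": {
  "rows": [0, -0.003, 0, 0, 0, -0.006, -0.0001, -0.006, 0, 0, 0, -0.0127, -0.0002, -0.009, 0, 0, 0, -0.02, -0.0003, -0.012, 0, 0, 0, -0.026]
}}

```text
t: 8.0
tool_pos: [0.6212, -0.1917, 0.2599]
tool_rot: [1.191, -2.907, 0.001]
contact_force: [0.2, 0.7, -0.1]
opening: 0.0396
grip_force: 0.3
```

Request:
{"name": "apply_moves", "arguments": {
  "rows": [0, -0.003, 0, 0, 0, -0.006, -0.0001, -0.006, 0, 0, 0, -0.0127]
}}

```text
t: 8.2
tool_pos: [0.6238, -0.1944, 0.26]
tool_rot: [-1.219, 2.895, -0.001]
contact_force: [-0.1, 0.4, -1.5]
opening: 0.0394
grip_force: 0.4
```

Request:
{"name": "apply_moves", "arguments": {
  "rows": [0, -0.003, 0, 0, 0, -0.006]
}}

```text
t: 8.3
tool_pos: [0.625, -0.1955, 0.26]
tool_rot: [1.233, -2.889, 0.0]
contact_force: [-1.9, 0.7, -1.7]
opening: 0.0394
grip_force: 1.2
```

```bash
python3 -c "
from h import *
im,d=ctrl.get_image('side');cv2.imwrite('pics/s3.png',cv2.resize(im[190:350,220:440],None,fx=3,fy=3))
t,d=ctrl.get_image('top');cv2.imwrite('pics/t3.png',cv2.resize(t[180:300,290:450],None,fx=4,fy=4,interpolation=2))"
```

```text
(no output)
```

View pics/s3.png

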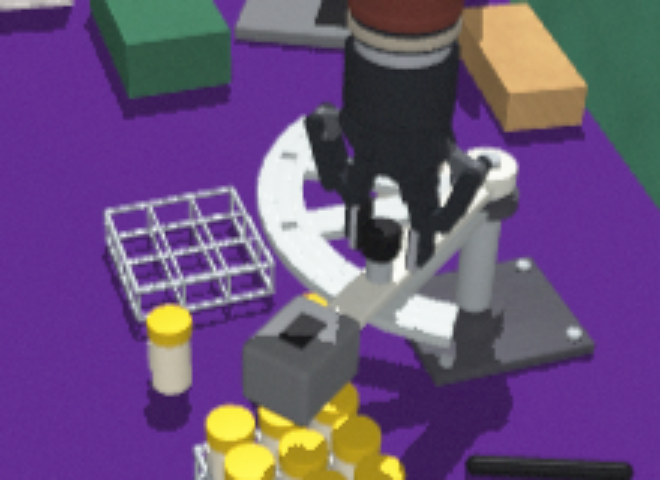

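View pics/t3.png

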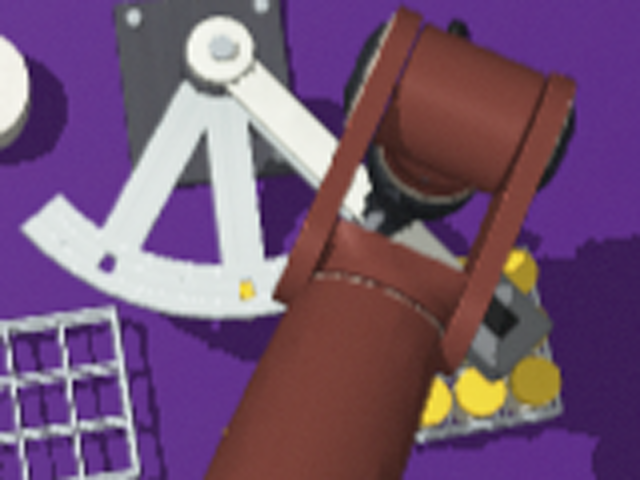

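The arm is over the full rack, with the knob at side pixel (347,270) and the fingers loose around it. Next I measure the arm angle and knob height.

Run:
```python
from h import *
p=np.array([.740,-.072]); f0=np.arctan2(-.0191,-.1676)
h=onz("top",(415.8,259.5),.18)[:2]-p; print("reader",np.hypot(*h),np.arctan2(h[1],h[0])-f0)
im=cv2.imread("pics/s3.png"); b=blob(im.max(2)<55,(355,215,400,265)); print(b)
c=np.array(b[0][1]); 
for cc in(c,(381,240)):
  uv=np.array(cc)/3+[220,190]
  for z in(.195,.2,.205,.21,.215): q=onz("side",uv,z)[:2]-p; print(z,np.hypot(*q),np.arctan2(q[1],q[0])-f0)
```

```text
reader 0.2755906173678493 0.6786856730181077
[([2, 0, 43, 47, 1359], array([375.9, 239.8]))]
0.195 0.16506817856924025 0.6334248158812796
0.2 0.17078106118623237 0.6535448005720625
0.205 0.17655858871879598 0.6723552194212412
0.21 0.1823946181980122 0.6899678001233189
0.215 0.1882837097349973 0.706483477420452
0.195 0.1630489434028378 0.6522650754313304
0.2 0.16884040789523783 0.6718203101441742
0.205 0.1746921433546062 0.6900720420624009
0.21 0.18059829118673837 0.7071353724296361
0.215 0.18655368350011517 0.723113678981866
```

The side ray crosses the 170 mm circle at height 0.200 m and angle about 0.66, so the pin seems to be home. I'll confirm with a short push.

Request:
{"name": "apply_moves", "arguments": {
  "rows": [0, -0.003, 0, 0, 0, 0, 0, -0.006, 0, 0, 0, 0]
}}

```text
t: 8.6
tool_pos: [0.6261, -0.1964, 0.2598]
tool_rot: [1.231, -2.886, -0.01]
contact_force: [-11.4, 7.6, 4.6]
opening: 0.0396
grip_force: 6.8
```

Request:
{"name": "apply_moves", "arguments": {
  "rows": [0, -0.003, 0, 0, 0, 0, 0, -0.003, 0, 0, 0, 0]
}}

```text
t: 8.8
tool_pos: [0.6265, -0.1967, 0.2598]
tool_rot: [1.231, -2.884, -0.015]
contact_force: [-13.0, 10.1, 6.8]
opening: 0.0393
grip_force: 8.0
```

The force climbs without motion, so the pin is locked. Next I back off to centre, open and rise.

Request:
{"name": "apply_moves", "arguments": {
  "rows": [0, 0.005, 0, 0, 0, 0, 0, 0.01, 0, 0, 0, 0, 0, 0.016, 0, 0, 0, 0, 0, 0.016, 0, 0, 0, 0]
}}

```text
t: 9.2
tool_pos: [0.622, -0.1924, 0.2605]
tool_rot: [-1.232, 2.889, -0.002]
contact_force: [-0.5, 0.2, 0.2]
opening: 0.0391
grip_force: 0.0
```

Request:
{"name": "apply_moves", "arguments": {
  "rows": [0, 0, 0, 0, 0, 0, 0, 0, 0, 0, 0, 0, 0, 0, 0, 0, 0, 0, 0, 0, -0.02, 0, 0, 0, 0, 0, -0.06, 0, 0, 0, 0, 0, -0.12, 0, 0, 0, 0, 0, -0.18, 0, 0, 0, 0, 0, -0.22, 0, 0, 0, 0, 0, -0.22, 0, 0, 0, 0, 0, -0.22, 0, 0, 0],
  "grip": 0.75
}}

```text
t: 10.2
tool_pos: [0.622, -0.1924, 0.3932]
tool_rot: [-1.231, 2.889, -0.002]
contact_force: [0.4, 0.1, -0.5]
opening: 0.0642
grip_force: 0.0
```

Request:
{"name": "apply_moves", "arguments": {
  "rows": [0, 0.08, 0, 0, 0, 0, 0, 0.16, 0, 0, 0, 0, 0, 0.24, 0, 0, 0, 0, 0, 0.32, 0, 0, 0, 0, 0, 0.4, 0, 0, 0, 0, 0, 0.4, 0, 0, 0, 0, 0, 0.4, 0, 0, 0, 0, 0, 0.4, 0, 0, 0, 0]
}}

```text
t: 11.0
tool_pos: [0.449, -0.0265, 0.391]
tool_rot: [1.231, -2.889, -0.001]
contact_force: [0.9, 0.8, -1.1]
opening: 0.064
grip_force: 0.0
```

Run:
```python
from h import *
to([.5,0,.4])
S,DS=ctrl.get_image("side"); T,DT=ctrl.get_image("top")
cv2.imwrite("pics/t4.png",np.hstack([cv2.resize(T[170:310,270:450],(540,420)),cv2.resize(S[210:310,290:350],(252,420))]))
ks=blob(S.max(2)<55,(330,250,365,290)); kt=blob(T.max(2)<55,(365,215,400,250)); print(ks,kt)
P,e=two(kt[0][1],ks[0][1]); q=P[:2]-[.74,-.072]; print(P,e,np.hypot(*q),np.arctan2(q[1],q[0])-np.arctan2(-.0191,-.1676))
```

```text
t 11.0 pos [ 0.449  -0.0265  0.391 ] F [ 0.9  0.8 -1.1] open 0.064
[[-0.693, -0.721, -0.002], [-0.721, 0.693, 0.0], [0.001, 0.001, -1.0]]
units [-0.0908 -0.0307 -0.0151]
[([10, 14, 14, 13, 117], array([346. , 271.1])), ([17, 13, 1, 1, 1], array([347., 263.]))] [([19, 13, 9, 10, 72], array([388.2, 232.2])), ([30, 0, 5, 4, 16], array([397.3, 216.2]))]
[ 0.61943903 -0.19033137  0.19655093] 0.0012252697556262289 0.16892974948272835 0.6625930829688964
```

View pics/t4.png

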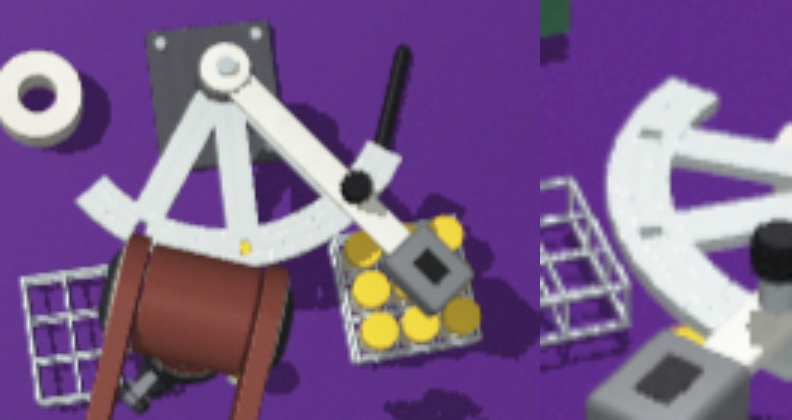

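The knob is at height 0.197 m, so the plunger is home. The arm angle is 0.66 and the reader stands above the full rack, with the robot clear of everything.

```bash
python3 -c "
from station import ctrl
print(ctrl.finish_job())"
```

```text
the job is handed in; nothing more can be done
None
```

The reader is locked above the full rack: the plunger is home in that side's hole (swing about +0.66 rad), the robot is clear of everything, and the job was handed in at about 11 s; no verdict was returned.

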